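# Load a moulded gear on the light base with self-closing tweezers and start the lamp

## Task

Get the larger gear ready for inspection without the gripper touching it: take the self-closing tweezers from their rest, squeeze them open, place the jaws around the gear's hub and ease off so that they grip it, then carry the gear over, set it down gently, flat in the middle of the light base's round glass, and open the tweezers to leave it there. Lay the tweezers back on both posts of their rest, then pull the lamp knob all the way out to start the lamp and let it go back. Do not disturb the small gear, the vee block or the caliper.

Things in the scene. Friction and masses are not known exactly. Their poses are not given: they have to be found in the camera images.
- tweezers_grip (a point): Self-closing (cross-lock) steel tweezers, 190 mm long, 14 mm high, 56 g, lying level, crossed blades joined at the tail. Point mid-way between the two finger bows, 7 mm above the underside, near the centre of mass; x to the jaws, z up, y across the bows. Tail end 85 mm behind, jaw ends 107 mm ahead. Bows: upright flats 38 mm long (x), 14 high; 36 mm across when the tweezers are shut
- blade_l (a joint): Opening angle of each tweezer blade: 0 jaws shut (bows 36 mm across), 0.044 jaws 16 mm apart (bows 29 mm), 0.105 the stop: jaws 37 mm apart (bows 20 mm). Squeezing the bows parts the jaws: they start to open at 17 N on the bows, stand 16 mm apart at 19 N, reach the stop at 21 N. A squeeze of 8 to 14 N (best 11) carries the tweezers with the jaws gripping; less lets them slip
- tweezers_jaws (a point): Middle of the tweezers' two jaws: 95 mm ahead (+x) of tweezers_grip at the same height, same axes. The jaws are flats 24 mm long (12 mm either side of this point in x) and 14 mm high, 3 mm thick; gap 0 shut, 37 mm at the stop; they close symmetrically on this point
- rest_seat (a point): Where tweezers_grip lies when the tweezers are in their rest, 33 mm above the bench; x points to the jaws, z up. The fixed black rest is a plate 190 x 64 x 5 mm with two posts 12 mm long (x), tops 26 mm above the bench: one 71 mm ahead (+x), 48 mm between its side lips, one 70 mm behind, 28 mm between its lips; lips 8 mm high. Between the posts there is room for fingers above the plate
- gear_hub (a point): The larger gear: black moulded spur gear lying flat, 25 to 50 g, 66 mm across the teeth, disc 8 mm thick, with a plain round hub 16 mm across standing up in its middle to 44 mm above the underside. This point is on the hub's axis 34 mm above the underside, where the jaws should take it; z up along the axis
- gear: The same gear; origin on its axis at the underside, z up
- small_gear_mid (a point): The smaller gear beside it, not to be disturbed: 44 mm across, hub 12 mm across, 32 mm high; this point is on its axis, 16 mm above its underside. Either gear may lie at either end of the tray
- tray: Shallow grey tray, fixed, 114 x 204 mm (x, y), rim 11 mm high, floor 4 mm thick, in which both gears lie; origin at the middle of its underside on the bench, z up. The tray and the light base may change sides of the bench
- glass (a point): Middle of the light base's round white frosted glass, 110 mm across in a dark ring, flush with the base's flat top 60 mm above the bench. The base is a fixed cream box 250 x 190 mm (x, y) whose middle lies 55 mm behind this point (-x); x points away from the control strip, z up
- base: The light base itself; origin at the middle of its underside, axes as for the glass, which is 55 mm ahead (+x)
- lamp_knob (a joint): Lamp knob's pull: 0 at rest, 0.014 m = all the way out (up); a spring pulls it back, 4 N at rest and 8 N all the way out
- knob_grip (a point): Black round lamp knob standing upright on the light base's control strip, 28 mm across, top 33 mm above the base's top; it pulls straight up. This point is on its axis, 22 mm above the base's top when at rest, where to grip it; the knob lies 143 mm behind (-x) and 55 mm to the left (+y) of the glass's middle
- vee_block_mid (a point): Steel vee block, 60 x 50 x 44 mm, 0.55 kg, loose, not to be disturbed; this point is 22 mm up in its middle
- caliper_mid (a point): Caliper lying flat, 200 mm long, about 70 mm wide, 12 mm high, loose, not to be disturbed; this point is on the middle of its beam
Not all that is in view belongs to the job. Leave any green or turquoise look-alike of the part that bears tweezers_grip alone. Of the things shaped like the part that bears rest_seat, the black one is meant.

How it is judged:
On the way, in this order (a step that is already met when the one before it is completed fails the run):
1. the tweezers are squeezed open with their jaws around the gear's hub (value of joint blade_l above 0.055 rad and horizontal distance between tweezers_jaws and gear_hub below 0.016 m and z of tweezers_jaws in the frame of gear below 0.046 m), for 0.1 s.
2. the tweezers grip the gear by its hub and have lifted it clear of the tray (z of gear in the frame of tray above 0.025 m and distance between tweezers_jaws and gear_hub below 0.018 m and value of joint blade_l below 0.055 rad and contact force between the fingers and gear below 0.2 N), for 0.2 s.
3. the gear lies flat in the middle of the glass and the tweezers have let it go and left it (horizontal distance between gear and glass below 0.015 m and z of gear in the frame of glass below 0.003 m and angle between gear's own z axis and vertical below 0.08 rad and distance between tweezers_jaws and gear_hub above 0.035 m), for 0.2 s.
4. the tweezers lie shut on both posts of their rest (distance between tweezers_grip and rest_seat below 0.018 m and z of tweezers_grip in the frame of rest_seat between -0.004 and 0.004 m and angle between the x axis of tweezers_grip and the x axis of rest_seat, either way round below 0.15 rad and value of joint blade_l below 0.01 rad), for 0.2 s.
5. the lamp knob is pulled out (value of joint lamp_knob above 0.011 m), for 0.1 s.
At the end, for the whole second after the job is handed in: The larger gear lies still and flat on the glass within 15 mm of its middle; the tweezers lie shut on both posts of their rest, within 18 mm and 0.15 rad of their seat; the lamp knob, pulled out beyond 11 mm after that, is back within 2 mm of rest (all of step 4 and horizontal distance between gear and glass below 0.015 m and z of gear in the frame of glass below 0.003 m and angle between gear's own z axis and vertical below 0.08 rad and linear speed of gear below 0.02 m/s and value of joint lamp_knob below 0.002 m); the robot touches nothing.
It fails at once if the gripper touches the larger gear (contact force between the arm and gear above 0.5 N).
It fails at once if the gear is dropped onto the light base or set down at a rush (faster than 0.4 m/s in the last 30 mm over the glass) (linear speed of gear above 0.4 m/s and z of gear in the frame of glass below 0.03 m and horizontal distance between gear and glass below 0.06 m).
It fails at once if the gear is pressed hard on the light base (contact force between gear and base above 20 N).
It fails at once if the small gear is disturbed (distance of small_gear_mid from where it was at the start of the episode above 0.012 m).
It fails at once if the vee block or the caliper is disturbed (distance of any of vee_block_mid, caliper_mid from where it was at the start of the episode above 0.015 m).
It also fails if it takes over 72 s, if anything falls off the work surface, if the arm or the gripper's body presses on something with over 40 N, if the wrist force passes 120 N, or if a joint passes its speed limit or range.

## Robot

A 6-joint arm with a two-finger parallel gripper is mounted at the origin on the work surface. World frame = base frame: x ahead of the robot, y to its left, z up, the work surface at z = 0. Lengths are in m, angles in rad, forces in N, time in s.
With the tool pointing down it reaches from about 0.275 to 0.875 m from the base axis. Payload 12.5 kg.
Tool frame: the origin (TCP) lies on the centre line of the jaws, within the pads' length; the fingertips stand r.finger_overhang ahead of it and the grasp point (between the pads) lies 3 mm ahead of it (r.finger_overhang is the distance from the TCP to the fingertips, in m); z points along the fingers, y is the line along which they close (so a half turn about z gives the same grasp; the last joint's range is limited). The gripper opens to 85 mm and grips with 20 to 120 N. Pads are 22 mm wide; open, the fingers measure 114 mm over their backs; the gripper's body (76 mm by 85 mm) begins 54 mm behind the grasp point. The pads swing forward as they close: fully open they stand 13 mm farther back than shut.
Start: joints at [-0.085, 0.351, 1.652, -0, 1.139, -0.085], TCP at [0.55, 0, 0.253] pointing down, gripper open.
Joint ranges: [-2.75, 2.75], [-0.79, 2.1], [0.01, 2.65], [-1.57, 4.71], [0.07, 3.14], [-2.87, 2.87]. Speed limits (rad/s): [2.22, 2.22, 2.79, 3.14, 3.14, 3.14].

## Interface

Orientations are given as a unit quaternion [x, y, z, w].
In Python, from cell import r, optics gives the robot as it stands. The module is installed in compiled form; this text tells all that it offers. Calls block until the motion is done:
- r.move_to(position, orientation): joint-space move of the TCP to a pose.
- r.move_linear(position, rot=None, vel=0.15): straight line of the TCP; rot=None keeps the orientation; vel is the mean speed in m/s.
- r.set_joints(angles): joint-space move.
- r.set_gripper(opening, squeeze=None): opening from 0.0 (shut) to 1.0 (fully open); squeeze is the grip in N (None keeps the last); returns when the fingers have stopped.
- r.sleep(seconds).
- r.inverse_kinematics(position, orientation): joint angles nearest the present ones, or None.
- optics.get_image(name): name is "scene" or "side" or "wrist"; returns a dict with "pixels" (384x512x3 uint8, red, green, blue), "depth" (384x512 float32, m along the optical axis (not along the pixel's ray), 0 where there is no reading), "fx", "fy", "cx", "cy" (pixels), "camera_from_world" (4x4, takes a point from world to camera coordinates); the wrist camera has in their place "mount" (4x4, takes a point from camera to tool coordinates, whose origin is the TCP and whose axes are the flange's). Camera axes: x right, y down, z forward; pixel columns grow to the right and rows downward; lengths in m; the calibration is good to about 2 mm. The wrist camera is an equidistant fisheye: a pixel r from the principal point sees the ray r / f radians off the axis. A picture is of the moment at which its call begins: read the wrist's pose just before it.
A pose or a line that the arm cannot do raises r.PlanningError and nothing moves.
- r.hand_in(): hands the job in; it is judged then, once.
Readings, each from a call of its own:
- r.current_t(): time.
- r.current_q(): joint angles.
- r.current_qvel(): joint speeds.
- r.current_effort(): joint torques, N m.
- r.current_tool_pos(): TCP position.
- r.current_ee_rot(): TCP orientation.
- r.current_contact_force(): force on the tool from outside, world axes, zero at the start.
- r.current_torque(): the same for the moment, N m.
- r.current_opening(): opening from 0.0 (shut) to 1.0 (fully open).
- r.current_finger_force(): force on a finger pad.
Only numpy, scipy, OpenCV 4.12 (cv2) and the standard library are available. Lean on these libraries where they do the work, as an engineer would, in place of code of your own. Each camera call takes 0.05 s, during which the arm holds its last target. There are 200 camera calls.

## Working session

There is one attempt and no reset: what is moved stays moved. The work goes in short steps, each a Python script; the robot and the scene stay as the last script left them, time stands still between calls to the robot, and variables do not carry over. Pictures are saved under pics/ and viewed, at most 12 in all, crops included, and the job is handed in when it is done.

```bash
mkdir -p pics; cat > h.py <<'E'
import numpy as np, cv2
from cell import r, optics
def shot(n,f):
    d=optics.get_image(n); cv2.imwrite(f'pics/{f}.png',d['pixels'][:,:,::-1]); np.savez(f'pics/{f}.npz',**d); return d
def pt(d,u,v,z=None):
    """world point of pixel from depth, or intersect with plane z"""
    T=np.linalg.inv(d['camera_from_world']); ray=np.array([(u-d['cx'])/d['fx'],(v-d['cy'])/d['fy'],1])
    if z is None: s=d['depth'][int(round(v)),int(round(u))]
    else: s=(z-T[2,3])/(T[:3,:3]@ray)[2]
    return T[:3,:3]@(ray*s)+T[:3,3]
def cloud(d):
    v,u=np.mgrid[:384,:512]; z=d['depth']
    c=np.stack([(u-d['cx'])/d['fx']*z,(v-d['cy'])/d['fy']*z,z],-1); T=np.linalg.inv(d['camera_from_world'])
    p=c@T[:3,:3].T+T[:3,3]; p[z<=0]=np.nan; return p
E
python3 - <<'E'
from h import *
a=shot('scene','s0'); b=shot('side','d0')
for n,d in (('scene',a),('side',b)): print(n,np.linalg.inv(d['camera_from_world']).round(3),d['fx'])
cv2.imwrite('pics/s0x.png',cv2.resize(a['pixels'][:,:,::-1],(800,600),interpolation=cv2.INTER_CUBIC))
print(r.finger_overhang,r.current_ee_rot(),r.current_t())
E
```

```text
scene [[-0.094  0.783 -0.615  1.238]
 [ 0.995  0.066 -0.068  0.044]
 [-0.013 -0.618 -0.786  1.032]
 [ 0.     0.     0.     1.   ]] 405.94842499085127
side [[-0.99  -0.097  0.106  0.349]
 [-0.143  0.609 -0.78   1.245]
 [ 0.011 -0.787 -0.617  1.088]
 [ 0.     0.     0.     1.   ]] 467.22972297287555
0.022 [ 7.07123657e-01  7.07089701e-01 -3.48626813e-04 -4.09102561e-04] 0.1
```

View pics/s0x.png

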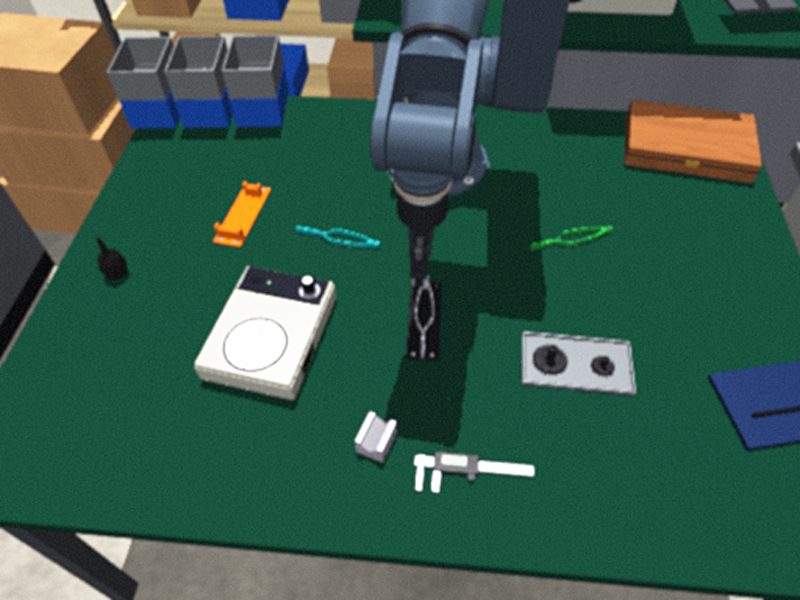

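View pics/d0.png

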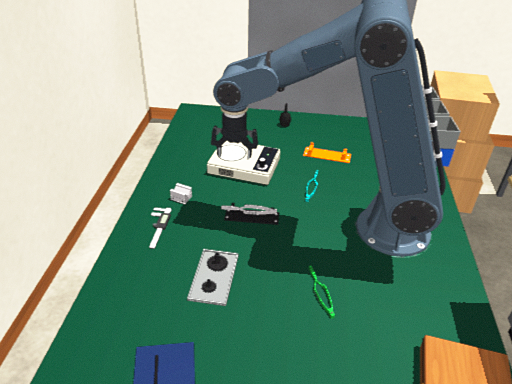

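The scene picture shows the rest with steel tweezers at about (425,320) of the enlarged picture, the tray at (578,362) with the larger gear on its left, and the light base at (265,335) with its knob at (310,285). The orange rest and the green and turquoise tweezers are decoys.

```bash
python3 - <<'E'
from h import *
a=dict(np.load('pics/s0.npz')); b=dict(np.load('pics/d0.npz'))
P=a['pixels'][:,:,::-1]; Q=b['pixels'][:,:,::-1]
def crop(I,x,y,w,h,s): return cv2.resize(I[y:y+h,x:x+w],(w*s,h*s),interpolation=cv2.INTER_CUBIC)
m=np.zeros((600,800,3),np.uint8)
m[:300,:400]=crop(P,120,165,100,75,4)      # base
m[:300,400:]=crop(P,325,200,100,75,4)   # tray
m[300:,:400]=crop(P,230,170,80,60,5)    # rest
m[300:,400:]=crop(Q,210,190,80,60,5)
cv2.imwrite('pics/m0.png',m)
for n,d in (('scene',a),('side',b)):
    p=cloud(d); x,y,z=p[...,0],p[...,1],p[...,2]
    print(n,'bench z',np.nanmedian(z[(abs(z)<.02)]))
    def comp(lo,hi,name):
        M=((z>lo)&(z<hi)&(x>.25)&(x<1)&(abs(y)<.6)).astype(np.uint8)
        k,L,S,C=cv2.connectedComponentsWithStats(M)
        for i in range(1,k):
            if S[i,4]>6:
                q=p[L==i]; print(name,S[i,4],C[i].round(0),q.mean(0).round(4),q.min(0).round(3),q.max(0).round(3))
    comp(.055,.066,'base'); comp(.025,.0545,'mid'); comp(.075,.11,'knob')
E
```

```text
scene bench z 0.0012960139390976178
base 4040 [169. 208.] [ 0.5699 -0.2917  0.0611] [ 0.426 -0.4    0.055] [ 0.694 -0.183  0.066]
mid 61 [146. 146.] [ 0.2969 -0.4423  0.0293] [ 0.286 -0.472  0.025] [ 0.308 -0.412  0.04 ]
mid 225 [272. 204.] [0.5123 0.0058 0.0352] [ 0.403 -0.022  0.025] [0.596 0.035 0.045]
mid 676 [177. 231.] [ 0.6335 -0.2586  0.0421] [ 0.452 -0.402  0.025] [ 0.697 -0.18   0.054]
mid 44 [354. 224.] [0.5683 0.2476 0.0415] [0.559 0.241 0.025] [0.574 0.256 0.052]
mid 18 [387. 229.] [0.5732 0.3452 0.0339] [0.566 0.341 0.025] [0.579 0.349 0.039]
mid 437 [240. 277.] [ 0.7616 -0.06    0.0374] [ 0.724 -0.091  0.025] [ 0.796 -0.028  0.052]
knob 79 [197. 181.] [ 0.4843 -0.2219  0.0902] [ 0.467 -0.235  0.075] [ 0.495 -0.21   0.098]
side bench z -0.0005953807994321103
base 1210 [245. 157.] [ 0.5517 -0.274   0.059 ] [ 0.426 -0.376  0.055] [ 0.689 -0.175  0.066]
mid 20 [311. 146.] [ 0.2962 -0.4421  0.0296] [ 0.289 -0.472  0.025] [ 0.304 -0.411  0.037]
mid 518 [244. 170.] [ 0.5476 -0.2096  0.0411] [ 0.421 -0.36   0.025] [ 0.691 -0.171  0.054]
mid 200 [181. 190.] [ 0.7574 -0.0552  0.0362] [ 0.724 -0.091  0.025] [ 0.793 -0.023  0.049]
mid 312 [251. 209.] [0.4902 0.0078 0.0337] [ 0.403 -0.02   0.025] [0.594 0.043 0.044]
mid 39 [217. 256.] [0.5641 0.2544 0.0403] [0.558 0.243 0.025] [0.572 0.262 0.052]
mid 20 [209. 281.] [0.5717 0.3498 0.0322] [0.567 0.343 0.025] [0.577 0.354 0.037]
knob 46 [262. 161.] [ 0.4799 -0.2159  0.0872] [ 0.468 -0.234  0.075] [ 0.492 -0.206  0.096]
```

View pics/m0.png

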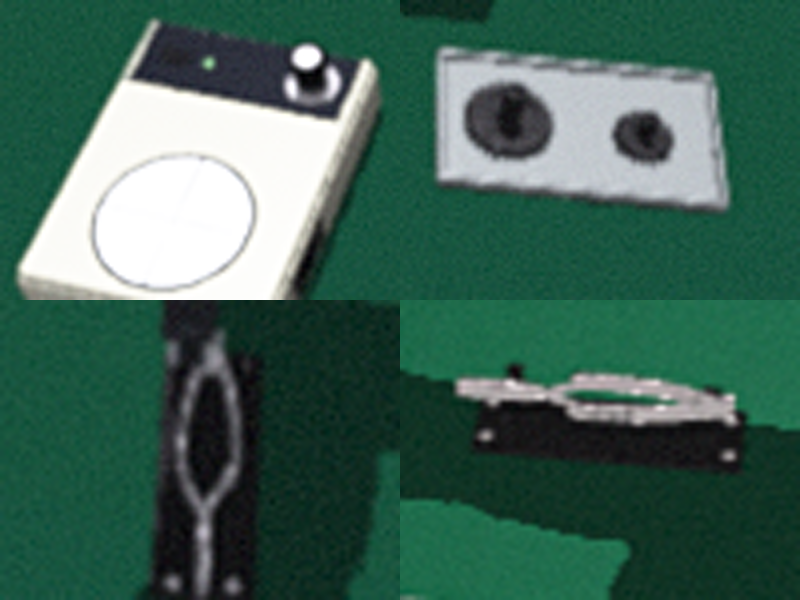

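```bash
python3 - <<'E'
from h import *
a=dict(np.load('pics/s0.npz')); b=dict(np.load('pics/d0.npz'))
for n,d in (('scene',a),('side',b)):
    p=cloud(d); x,y,z=p[...,0],p[...,1],p[...,2]; g=d['pixels'].astype(int); 
    def rect(M):
        q=p[M][:,:2].astype(np.float32); q=q[np.abs(q-np.median(q,0)).max(1)<.2]; return cv2.minAreaRect(q*1000), len(q)
    box=lambda x0,x1,y0,y1:(x>x0)&(x<x1)&(y>y0)&(y<y1)
    print(n,'base',rect((z>.055)&(z<.066)&box(.4,.75,-.42,-.15)))
    # tweezers: bright metal above post
    M=(z>.028)&(z<.046)&(g.min(-1)>75)&box(.38,.62,-.05,.06)
    q=p[M]; c=q.mean(0); 
    xs=np.linspace(.41,.59,7)
    print(' tw',len(q),q.min(0).round(3),q.max(0).round(3))
    for x0 in xs:
        s=q[np.abs(q[:,0]-x0)<.012]
        if len(s): print('   ',x0.round(3),len(s),s[:,1].min().round(4),s[:,1].max().round(4),s[:,2].max().round(3))
    print(' plate',rect((z>.0025)&(z<.012)&(g.max(-1)<70)&box(.36,.64,-.06,.07)))
    print(' tray',rect((z>.0075)&(z<.016)&(g.min(-1)>80)&box(.45,.7,.17,.43)))
    for nm,bx,zt in (('G',(.53,.6,.22,.29),.045),('S',(.53,.62,.32,.38),.033)):
        M=(z>zt)&(z<zt+.01)&box(*bx); print(' hub',nm,M.sum(),p[M].mean(0).round(4)); 
        M=(z>.009)&(z<.016)&(g.max(-1)<95)&box(*bx); print(' disc',nm,rect(M))
    M=(z>.088)&(z<.105)&box(.44,.53,-.26,-.18); print(' knobtop',M.sum(),p[M].mean(0).round(4))
print('glass',pt(a,163.5,220.5,.06)); print('knobtop px',pt(a,197,179,.093)); 
print('tail/jaw px',pt(a,273,181,.04),pt(a,270.5,228,.04))
E
```

```text
scene base (((558.9080810546875, -291.75640869140625), (185.51551818847656, 248.87330627441406), 80.97783660888672), 4040)
 tw 126 [ 0.408 -0.014  0.029] [0.596 0.022 0.045]
    0.41 4 0.0027 0.0068 0.041
    0.44 21 -0.0104 0.015 0.043
    0.47 13 -0.0123 0.0198 0.043
    0.5 16 -0.0131 0.0219 0.043
    0.53 20 -0.0074 0.0167 0.042
    0.56 14 0.0019 0.0082 0.045
    0.59 15 0.0058 0.0101 0.044
 plate (((500.031494140625, 17.571571350097656), (105.77197265625, 279.68963623046875), 89.22885131835938), 991)
 tray (((567.197998046875, 299.83123779296875), (203.39132690429688, 118.87751007080078), 88.68885040283203), 528)
 hub G 22 [0.5662 0.2482 0.0485]
 disc G (((569.734375, 249.43894958496094), (56.0028076171875, 56.507057189941406), 87.18024444580078), 190)
 hub S 12 [0.5721 0.3458 0.036 ]
 disc S (((577.4215698242188, 343.7025451660156), (37.26111602783203, 33.68885803222656), 64.45502471923828), 85)
 knobtop 53 [ 0.4819 -0.2223  0.0942]
side base (((557.7882690429688, -284.04736328125), (192.0297393798828, 244.2774200439453), 81.2127456665039), 1210)
 tw 249 [ 0.403 -0.015  0.028]
[... 283 characters left out ...]
8019790649414), (94.61311340332031, 278.22210693359375), 89.82169342041016), 391)
 tray (((565.349853515625, 302.0571594238281), (208.8884735107422, 114.03730010986328), 88.66969299316406), 287)
 hub G 13 [0.5658 0.2523 0.0484]
 disc G (((564.9735717773438, 252.70025634765625), (61.626220703125, 62.251827239990234), 63.252777099609375), 133)
 hub S 11 [0.572  0.3484 0.0349]
 disc S (((572.23095703125, 350.8451843261719), (35.31011962890625, 37.0645751953125), 72.77796173095703), 75)
 knobtop 28 [ 0.48   -0.219   0.0911]
glass [ 0.61532741 -0.29934614  0.06      ]
knobtop px [ 0.48054785 -0.22233253  0.093     ]
tail/jaw px [0.42588124 0.00391628 0.04      ] [0.60160171 0.00902518 0.04      ]
```

```bash
cat >> h.py <<'E'
from scipy.spatial.transform import Rotation as R
S=-1
def quat(yaw):
    # tool z down, tool y = -/+ (tweezers y); x_tool = y cross z
    c,s=np.cos(yaw),np.sin(yaw); Y=S*np.array([-s,c,0]); Z=np.array([0,0,-1.]); 
    return R.from_matrix(np.stack([np.cross(Y,Z),Y,Z],1)).as_quat()
def at(x,y,z): return [x,y,z+.003]     # TCP for grasp point
SEAT=np.array([.489,.005,.033]); SYAW=.02
HUB=np.array([.5655,.250]); GLASS=np.array([.613,-.2985]); BYAW=-.157
def st(t=''): print(t,'t',round(r.current_t(),2),'tcp',np.round(r.current_tool_pos(),4),'op',round(r.current_opening(),4),'ff',np.round(r.current_finger_force(),2),'F',np.round(r.current_contact_force(),1))
E
python3 - <<'E'
import h; from h import *
for s in (1,-1):
    h.S=s
    for p,w in (((.489,.005,.12),.02),((.47,.25,.15),0),((.52,-.284,.15),-.157),((.48,-.222,.1),-.157)):
        q=r.inverse_kinematics(at(*p),quat(w)); print(s,None if q is None else np.round(q,2))
h.S=-1
E
```

```text
1 [-0.09  0.43  1.92 -0.    0.79 -1.68]
1 [ 0.4   0.45  1.79 -0.    0.91 -1.17]
1 [-0.58  0.54  1.63 -0.    0.97 -1.99]
1 [-0.52  0.52  1.82 -0.    0.8  -1.94]
-1 [-0.09  0.43  1.92 -0.    0.79  1.47]
-1 [ 0.4   0.45  1.79 -0.    0.91  1.97]
-1 [-0.58  0.54  1.63 -0.    0.97  1.15]
-1 [-0.52  0.52  1.82 -0.    0.8   1.21]
```

```bash
python3 - <<'E'
from h import *
r.move_to(at(SEAT[0],SEAT[1],.14),quat(SYAW)); st('above')
r.set_gripper(.7); st()
T=np.eye(4); T[:3,3]=r.current_tool_pos(); T[:3,:3]=R.from_quat(r.current_ee_rot()).as_matrix()
d=shot('wrist','w0'); M=T@d['mount']; np.save('pics/w0M.npy',M); print(M.round(3),d['fx'],d['cx'],d['cy'])
W=np.linalg.inv(M)
I=cv2.resize(d['pixels'][:,:,::-1],(768,576),interpolation=cv2.INTER_CUBIC)
def proj(p):
    c=W[:3,:3]@p+W[:3,3]; th=np.arctan2(np.hypot(c[0],c[1]),c[2]); k=d['fx']*th/np.hypot(c[0],c[1]); return (np.array([d['cx'],d['cy']])+k*c[:2])*1.5
c,s=np.cos(SYAW),np.sin(SYAW)
for dx,dy in ((0,18),(0,-18),(-85,0),(107,0),(0,0)):
    u=proj(np.array([SEAT[0]+(dx*c-dy*s)/1000,SEAT[1]+(dx*s+dy*c)/1000,.04])); cv2.drawMarker(I,tuple(int(i) for i in u),(0,0,255),0,12,1); print(u)
cv2.imwrite('pics/w0x.png',I)
E
```

```text
above t 1.48 tcp [0.4893 0.005  0.1432] op 0.9992 ff 0.0 F [ 0.7 -0.8 -0. ]
 t 1.87 tcp [0.4891 0.005  0.1431] op 0.6982 ff 0.0 F [-0.4  0.7 -0.8]
[[ 0.021 -0.947 -0.322  0.573]
 [-1.    -0.02  -0.007  0.008]
 [ 0.     0.322 -0.947  0.264]
 [ 0.     0.     0.     1.   ]] 297.3186396354542 254.2070892580521 190.9476891915809
[349.40926592 299.84267411]
[416.3858544  299.89214103]
[382.57111038 428.20059794]
[383.25761665  94.33594979]
[382.90757554 299.89273657]
```

View pics/w0x.png

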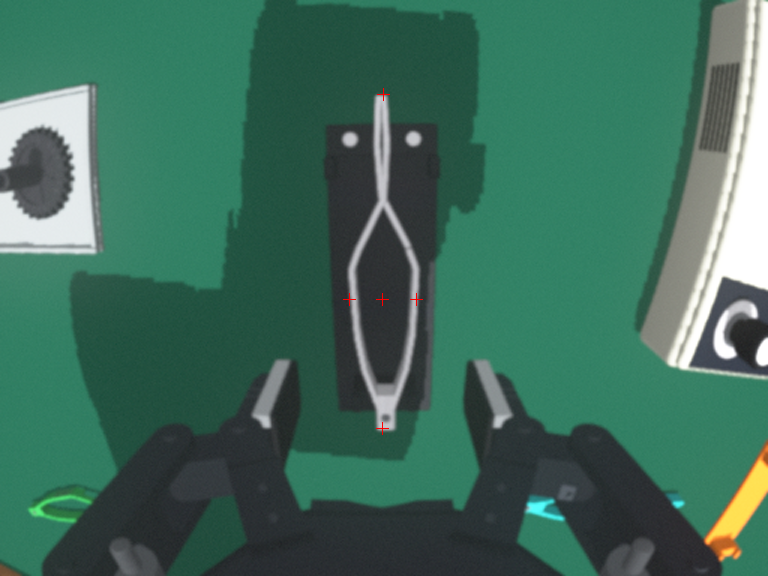

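The wrist picture confirms my estimate: the predicted marks fall on the bows, the jaw end (382,95) and the tail (386,425), with about 2 mm of difference at the tail. Next I descend and close gradually.

```bash
sed -i 's/^SEAT=.*/SEAT=np.array([.489,.0045,.033]); SYAW=.03/' h.py; python3 - <<'E'
from h import *
r.move_to(at(SEAT[0],SEAT[1],.10),quat(SYAW))
r.move_linear(at(*SEAT),vel=.1); st('down')
r.set_gripper(.47,20); st()
o=.45
while o>.36:
    r.set_gripper(o); f=np.max(r.current_finger_force()); print(round(o,4),round(r.current_opening(),4),np.round(f,2),np.round(r.current_contact_force(),1))
    if f>9: break
    o-=.006
st()
E
```

```text
down t 3.02 tcp [0.4894 0.0045 0.0366] op 0.6997 ff 0.0 F [-0.1  0.3  0.8]
 t 3.34 tcp [0.4892 0.0045 0.0363] op 0.4669 ff 0.0 F [-0.8 -0.4 -0. ]
0.45 0.4478 0.0 [0.3 0.  0.3]
0.444 0.4418 0.0 [-0.5  0.8 -0.7]
0.438 0.4371 0.21 [ 0.3 -0.3  0.6]
0.432 0.4325 0.29 [ 0.  -1.4 -0.1]
0.426 0.4251 1.05 [ 0.3 -1.9 -0.5]
0.42 0.4216 6.31 [-0.9 -0.3  2.3]
0.414 0.4145 12.86 [-1.2 -1.1  5. ]
 t 4.86 tcp [0.489  0.0045 0.0361] op 0.4145 ff 12.86 F [-1.2 -1.1  5. ]
```

```bash
python3 - <<'E'
from h import *
r.set_gripper(.416); r.sleep(.2); st()
r.move_linear(at(SEAT[0],SEAT[1],.06),vel=.05); st('lift'); r.sleep(.2); st()
r.move_linear(at(SEAT[0],SEAT[1],.14),vel=.15); st('lift')
d=shot('wrist','w1'); cv2.imwrite('pics/w1x.png',d['pixels'][:,:,::-1])
E
```

```text
t 5.28 tcp [0.4891 0.0045 0.0361] op 0.4176 ff 12.96 F [-1.3 -0.7  4.9]
lift t 5.97 tcp [0.4889 0.0045 0.063 ] op 0.4164 ff 12.0 F [ 0.4 -0.3 -1.5]
 t 6.17 tcp [0.4888 0.0045 0.0627] op 0.4167 ff 12.0 F [0.6 0.5 0.4]
lift t 6.85 tcp [0.4886 0.0045 0.1423] op 0.4142 ff 12.0 F [-0.3  0.2 -1.6]
```

View pics/w1x.png

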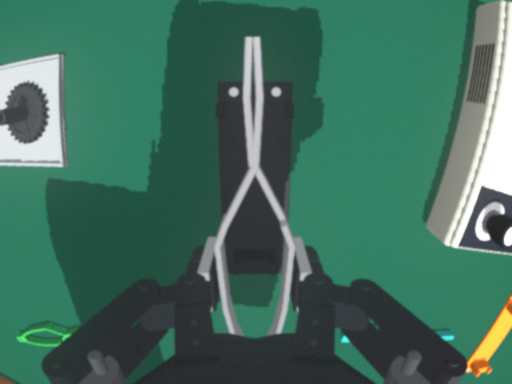

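```bash
cat >> h.py <<'E'
def wproj(p,d,T):
    W=np.linalg.inv(T@d['mount']); c=W[:3,:3]@np.asarray(p)+W[:3,3]; n=np.hypot(c[0],c[1]); return np.array([d['cx'],d['cy']])+d['fx']*np.arctan2(n,c[2])/n*c[:2]
def tool():
    T=np.eye(4); T[:3,3]=r.current_tool_pos(); T[:3,:3]=R.from_quat(r.current_ee_rot()).as_matrix(); return T
E
python3 - <<'E'
from h import *
T=tool(); d=dict(np.load('pics/w1.npz')); c,s=np.cos(SYAW),np.sin(SYAW); t=T[:3,3]
for dz in (-.02,-.01,0,.01): print(dz,wproj([t[0]+.107*c,t[1]+.107*s,t[2]-.003+.007+dz],d,T))
r.move_to(at(HUB[0]-.095,HUB[1],.14),quat(0)); st('over')
for o in (.38,.34,.30,.27,.255):
    r.set_gripper(o,30); st()
T=tool(); d=shot('wrist','w2'); I=d['pixels'][:,:,::-1].copy()
for p,c in (([HUB[0],HUB[1],.048],(0,0,255)),([HUB[0],HUB[1],.143],(255,0,0))):
    cv2.drawMarker(I,tuple(int(round(i)) for i in wproj(p,d,T)),c,0,10,1)
cv2.imwrite('pics/w2x.png',I)
E
```

```text
-0.02 [256.34663488  43.48913507]
-0.01 [256.51325177  39.66569394]
0 [256.70798517  35.21103014]
0.01 [256.93849427  29.95737263]
over t 7.87 tcp [0.4706 0.2491 0.1426] op 0.4176 ff 12.0 F [ 0.6  0.4 -0.8]
 t 8.08 tcp [0.4709 0.249  0.143 ] op 0.3847 ff 15.51 F [-0.   0.2 -1.6]
 t 8.3 tcp [0.4707 0.2497 0.143 ] op 0.3485 ff 17.0 F [-0.4 -0.1 -0.7]
 t 8.52 tcp [0.4705 0.25   0.143 ] op 0.3052 ff 19.95 F [ 0.2  0.2 -0.3]
 t 8.73 tcp [0.4705 0.25   0.143 ] op 0.2755 ff 21.25 F [ 0.8 -0.1 -0.7]
 t 8.95 tcp [0.4705 0.25   0.143 ] op 0.2598 ff 21.71 F [ 0.6  0.3 -0.2]
```

View pics/w2x.png

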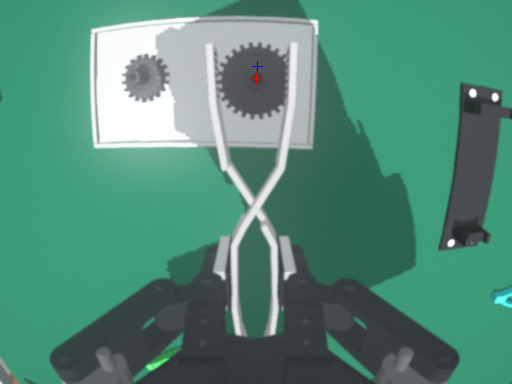

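The jaws are spread around the hub marker at (257,77), with their middle at x≈253, so I shift 2 mm towards -y and descend.

```bash
python3 - <<'E'
from h import *
x,y=HUB[0]-.095,HUB[1]-.002
r.move_linear(at(x,y,.075),vel=.12); r.move_linear(at(x,y,.041),vel=.06); st('down'); r.sleep(.15)
o=.29
while o<.42:
    r.set_gripper(o); f=r.current_finger_force(); print(round(o,3),round(r.current_opening(),4),f,np.round(r.current_contact_force(),1))
    if f<12.3: break
    o+=.015 if o<.33 else .003
r.sleep(.1); st('grip')
r.move_linear(at(x,y,.05),vel=.04); st('lift'); r.move_linear(at(x,y,.085),vel=.08); st('lift')
T=tool(); d=shot('wrist','w3'); e=shot('side','d3'); f=shot('scene','s3')
m=np.hstack([cv2.resize(d['pixels'][:,:,::-1][:230,60:400],(510,345)),cv2.resize(e['pixels'][:,:,::-1][220:335,170:260],(270,345))])
cv2.imwrite('pics/m3.png',m)
E
```

```text
down t 10.41 tcp [0.4706 0.248  0.044 ] op 0.2627 ff 21.7 F [-0.6 -0.6  0.3]
0.29 0.2941 20.60649812221527 [ 0.2  0.1 -1. ]
0.305 0.3059 19.802328050136566 [ 0.1 -0.  -0.4]
0.32 0.3247 18.74017506837845 [ 0.4 -0.7 -0.4]
0.335 0.3365 4.579731300473213 [ 0.4 -0.3 -1.2]
grip t 11.53 tcp [0.4705 0.248  0.044 ] op 0.3377 ff 4.58 F [ 0.1 -0.7 -0. ]
lift t 11.9 tcp [0.4707 0.2481 0.0534] op 0.3322 ff 3.02 F [-0.3  0.1 -0.2]
lift t 12.49 tcp [0.4705 0.248  0.0882] op 0.3334 ff 2.9 F [-0.  -0.7 -1.2]
```

View pics/m3.png

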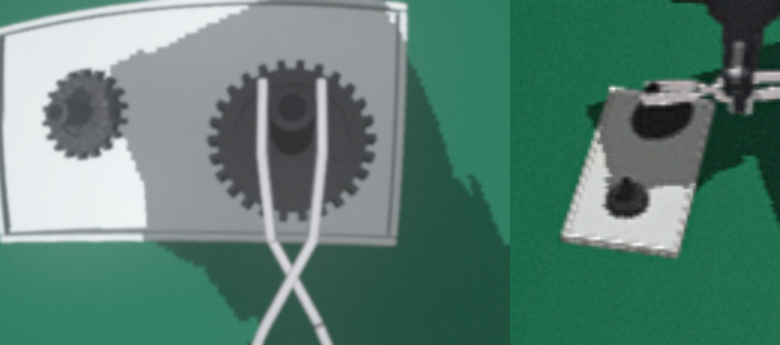

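```bash
python3 - <<'E'
from h import *
for n in ('d3','s3'):
    d=dict(np.load(f'pics/{n}.npz')); p=cloud(d); g=d['pixels'].astype(int)
    x,y,z=p[...,0],p[...,1],p[...,2]; M=(x>.52)&(x<.61)&(y>.2)&(y<.295)&(z>.0)
    D=M&(g.max(-1)<70); B=M&(z>.03)&(g.min(-1)>110)
    print(n,'dark z hist',np.histogram(z[D],np.arange(0,.14,.01))[0],'jaws',p[B].mean(0).round(3) if B.any() else 0,np.nanmax(z[B]) if B.any() else 0, 'minmax',p[B].min(0).round(3),p[B].max(0).round(3))
    H=D&(z>.03); print('  high dark',p[H].mean(0).round(3),z[H].max() if H.any() else 0)
st()
E
```

```text
d3 dark z hist [  6   2  63 105  21   0   7   5   0   0   0   0   0   0] jaws [0.544 0.25  0.079] 0.36665919887587684 minmax [0.52  0.204 0.054] [0.574 0.264 0.367]
  high dark [0.547 0.257 0.053] 0.33770431170331305
s3 dark z hist [ 22   2  89 175  21   2  18   5   0   0   0   0   0   0] jaws [0.544 0.248 0.071] 0.07685091183322468 minmax [0.523 0.238 0.065] [0.555 0.257 0.077]
  high dark [0.548 0.235 0.12 ] 0.3525988719516321
 t 12.64 tcp [0.4702 0.2479 0.0876] op 0.3315 ff 2.9 F [ 0.2  0.6 -1. ]
```

The gear lifted, but the squeeze was only 3 N, so the tweezers have drooped nose-down. I will lower it back to the tray to level it, squeeze to 11 N, then lift again.

```bash
python3 - <<'E'
from h import *
x,y=HUB[0]-.095,HUB[1]-.002
r.move_linear(at(x,y,.055),vel=.06); st(); r.move_linear(at(x,y,.041),vel=.03); st('down')
o=.333
while o>.322:
    r.set_gripper(o); r.sleep(.05); f=r.current_finger_force(); print(round(o,4),round(r.current_opening(),4),f,np.round(r.current_contact_force(),1))
    if f>10.3: break
    o-=.001
st('grip')
r.move_linear(at(x,y,.05),vel=.04); st('lift'); r.move_linear(at(x,y,.085),vel=.06); st('lift')
for n in ('side','scene'):
    d=shot(n,n+'4'); p=cloud(d); g=d['pixels'].astype(int)
    X,Y,z=p[...,0],p[...,1],p[...,2]; M=(X>.52)&(X<.61)&(Y>.2)&(Y<.295)&(z>.0)&(z<.15)
    D=M&(g.max(-1)<70); B=M&(z>.03)&(g.min(-1)>110)
    print(n,np.histogram(z[D],np.arange(0,.14,.01))[0],'jaws',p[B].mean(0).round(3),p[B].min(0).round(3),p[B].max(0).round(3))
    H=D&(z>.03)&(z<.07); q=p[H]; A=np.c_[q[:,:2],np.ones(len(q))]; print('  disc',q.mean(0).round(3),np.linalg.lstsq(A,q[:,2],rcond=None)[0].round(3))
E
```

```text
t 13.29 tcp [0.4705 0.248  0.0579] op 0.3351 ff 2.91 F [-0.1  1.3 -1.2]
down t 13.91 tcp [0.4704 0.248  0.0439] op 0.3345 ff 2.95 F [-0.   0.4 -1.5]
0.333 0.3349 5.502187013626099 [-0.3 -0.7 -1.4]
0.332 0.3316 7.225026413798332 [-0. -1. -1.]
0.331 0.3352 8.933931291103363 [-0.3 -0.2 -1.6]
0.33 0.333 10.62638372182846 [ 0.8  0.8 -0.9]
grip t 14.97 tcp [0.4705 0.248  0.044 ] op 0.333 ff 10.63 F [ 0.8  0.8 -0.9]
lift t 15.35 tcp [0.4707 0.2481 0.0534] op 0.3291 ff 10.63 F [ 0.   0.7 -1.3]
lift t 16.08 tcp [0.4704 0.248  0.0879] op 0.33 ff 10.63 F [ 0.5  0.1 -0.7]
side [  4   0   0   0  11 180  14   1   4   8   0   0   0   0] jaws [0.546 0.252 0.085] [0.52  0.238 0.075] [0.575 0.264 0.094]
  disc [0.565 0.259 0.055] [ 0.006 -0.014  0.055]
scene [ 13   0   0   0   7 253  23  10  13  19   0   0   0   0] jaws [0.553 0.246 0.09 ] [0.525 0.238 0.086] [0.575 0.258 0.095]
  disc [0.572 0.245 0.056] [0.005 0.017 0.049]
```

```bash
python3 - <<'E'
from h import *
p=r.current_tool_pos(); r.move_linear([p[0],p[1],.185],vel=.12)
c,s=np.cos(BYAW),np.sin(BYAW); g=GLASS-np.array([c*.095-s*.002,s*.095+c*.002]); print(g)
r.move_linear(at(g[0],g[1],.182),rot=quat(BYAW),vel=.22); st('over')
r.move_linear(at(g[0],g[1],.125),vel=.08); st('low')
T=tool(); print(R.from_matrix(T[:3,:3]).as_euler('xyz').round(3))
for n in ('side','scene'):
    d=shot(n,n+'5'); p=cloud(d); k=d['pixels'].astype(int)
    X,Y,z=p[...,0],p[...,1],p[...,2]; M=(X>.56)&(X<.67)&(Y>-.36)&(Y<-.24)&(k.max(-1)<80)&(z>.085)&(z<.105)
    q=p[M]; rc=cv2.minEnclosingCircle((q[:,:2]*1000).astype(np.float32)); A=np.c_[q[:,:2]-q[:,:2].mean(0),np.ones(len(q))]
    print(n,M.sum(),rc,np.linalg.lstsq(A,q[:,2],rcond=None)[0].round(3))
    H=(X>.56)&(X<.67)&(Y>-.36)&(Y<-.24)&(k.max(-1)<80)&(z>.125)&(z<.14); print('  hub',H.sum(),p[H].mean(0).round(4))
d=shot('wrist','w5'); I=d['pixels'][:,:,::-1].copy()
cv2.drawMarker(I,tuple(int(round(i)) for i in wproj([*GLASS,.06],d,T)),(0,0,255),0,10,1)
for a in np.linspace(0,2*np.pi,24): cv2.circle(I,tuple(int(round(i)) for i in wproj([GLASS[0]+.055*np.cos(a),GLASS[1]+.055*np.sin(a),.06],d,T)),1,(0,0,255),-1)
for a in np.linspace(0,2*np.pi,24): cv2.circle(I,tuple(int(round(i)) for i in wproj([GLASS[0]+.033*np.cos(a),GLASS[1]+.033*np.sin(a),.096],d,T)),1,(255,0,0),-1)
cv2.imwrite('pics/w5x.png',cv2.resize(I,(768,576)))
E
```

```text
[ 0.51885571 -0.2856216 ]
over t 19.73 tcp [ 0.5189 -0.2851  0.1851] op 0.3313 ff 10.63 F [-0.4 -0.1 -1.1]
low t 20.58 tcp [ 0.5191 -0.2858  0.1283] op 0.3315 ff 10.63 F [ 0.2 -0.1 -1.6]
[ 3.141e+00 -1.000e-03 -1.570e-01]
side 92 ((613.5777587890625, -294.7249450683594), 32.796878814697266) [0.007 0.028 0.095]
  hub 8 [ 0.6135 -0.2979  0.1308]
scene 256 ((613.639404296875, -300.6793212890625), 32.16756057739258) [0.005 0.022 0.097]
  hub 22 [ 0.615  -0.301   0.1335]
```

View pics/w5x.png

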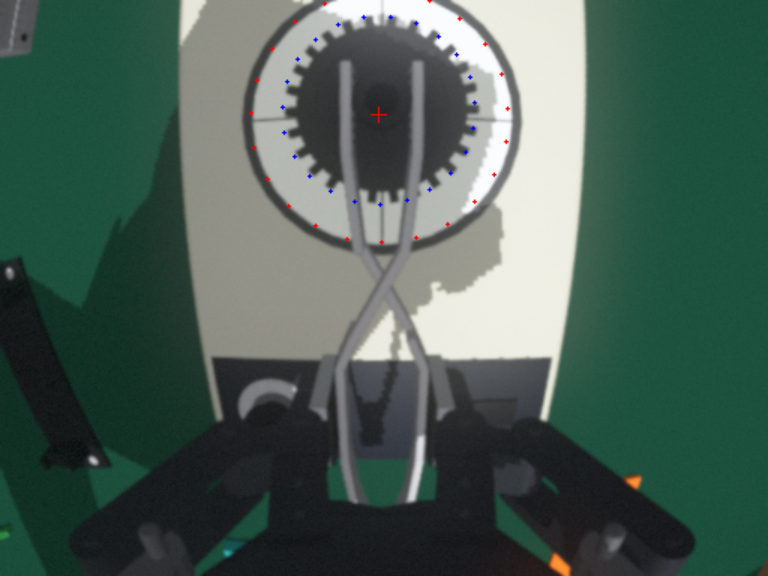

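```bash
python3 - <<'E'
from h import *
p=r.current_tool_pos(); x,y=p[0]-.002,p[1]-.001
r.move_linear(at(x,y,.102),vel=.05); st()
for z in (.0995,.098,.097,.0962):
    r.move_linear(at(x,y,z),vel=.02); r.sleep(.05); F=np.mean([r.current_contact_force()[2] for _ in range(4)]); print(z,round(F,2))
    if F>2: break
for o in (.315,.30,.28,.255): r.set_gripper(o,30); st()
z=r.current_tool_pos()[2]
r.move_linear([x,y,z+.02],vel=.04); r.move_linear([x,y,z+.08],vel=.1); st('up')
for n in ('side','scene'):
    d=shot(n,n+'6'); q=cloud(d); k=d['pixels'].astype(int)
    X,Y,Z=q[...,0],q[...,1],q[...,2]; B=(X>.56)&(X<.67)&(Y>-.36)&(Y<-.24)&(k.max(-1)<80)
    M=B&(Z>.058)&(Z<.078); w=q[M]; print(n,M.sum(),cv2.minEnclosingCircle((w[:,:2]*1000).astype(np.float32)),np.median(w[:,2]))
    H=B&(Z>.095)&(Z<.115); print('  hub',H.sum(),q[H].mean(0).round(4))
T=tool(); d=shot('wrist','w6'); cv2.imwrite('pics/w6x.png',d['pixels'][:,:,::-1])
E
```

```text
t 21.34 tcp [ 0.5171 -0.2868  0.1049] op 0.333 ff 10.63 F [ 0.3  0.8 -0.6]
0.0995 -1.16
0.098 -1.15
0.097 -1.69
0.0962 -1.69
 t 22.78 tcp [ 0.5171 -0.2867  0.0992] op 0.3222 ff 19.01 F [-1.   0.1 -0.7]
 t 23.0 tcp [ 0.5171 -0.2868  0.0992] op 0.3083 ff 20.07 F [-0.   0.5 -0.7]
 t 23.22 tcp [ 0.5171 -0.2868  0.0992] op 0.2857 ff 20.86 F [ 0.2 -0.  -1.3]
 t 23.43 tcp [ 0.5171 -0.2867  0.0992] op 0.259 ff 21.62 F [ 0.2 -0.6 -0.4]
up t 24.83 tcp [ 0.5168 -0.2866  0.1787] op 0.2592 ff 21.6 F [-0.3  0.3 -0.6]
side 105 ((609.6506958007812, -278.6346130371094), 48.82551193237305) 0.06532272792444171
  hub 7 [ 0.611  -0.2947  0.1009]
scene 268 ((616.2689819335938, -288.35284423828125), 47.82013702392578) 0.06735343299849905
  hub 25 [ 0.6151 -0.2993  0.1028]
```

View pics/w6x.png

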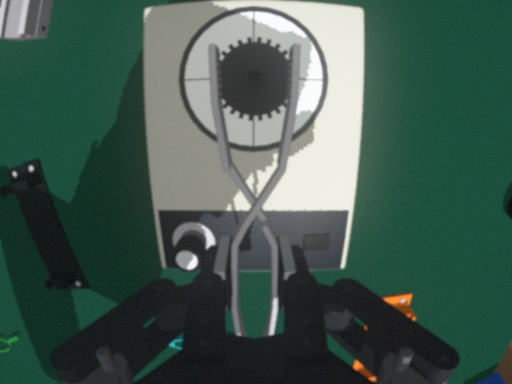

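The gear sits centred on the glass: hub at (254,78), ring centre at (254,79). Now the tweezers go back to their rest.

```bash
python3 - <<'E'
from h import *
r.set_gripper(.39); st()
o=.405
while o<.43:
    r.set_gripper(o); r.sleep(.05); f=r.current_finger_force(); print(round(o,4),round(f,2))
    if f<12.8: break
    o+=.002
r.move_linear(at(SEAT[0],SEAT[1],.16),rot=quat(SYAW),vel=.2); st('over rest')
r.move_linear(at(SEAT[0],SEAT[1],.10),vel=.12)
T=tool(); d=shot('wrist','w7'); I=d['pixels'][:,:,::-1].copy(); c,s=np.cos(SYAW),np.sin(SYAW)
for dx,dy,z,col in ((95,0,.10,(0,0,255)),(107,0,.107,(0,0,255)),(71,24,.034,(255,0,0)),(71,-24,.034,(255,0,0))):
    cv2.drawMarker(I,tuple(int(round(i)) for i in wproj([SEAT[0]+(dx*c-dy*s)/1000,SEAT[1]+(dx*s+dy*c)/1000,z],d,T)),col,0,8,1)
cv2.imwrite('pics/w7x.png',cv2.resize(I,(768,576)))
E
```

```text
t 25.25 tcp [ 0.517  -0.2867  0.179 ] op 0.3935 ff 15.26 F [ 0.1 -0.1 -0.5]
0.405 14.96
0.407 14.93
0.409 14.89
0.411 14.85
0.413 14.81
0.415 14.48
0.417 11.69
over rest t 28.73 tcp [0.4891 0.0039 0.1631] op 0.4147 ff 11.69 F [ 0.   0.6 -1.4]
```

View pics/w7x.png

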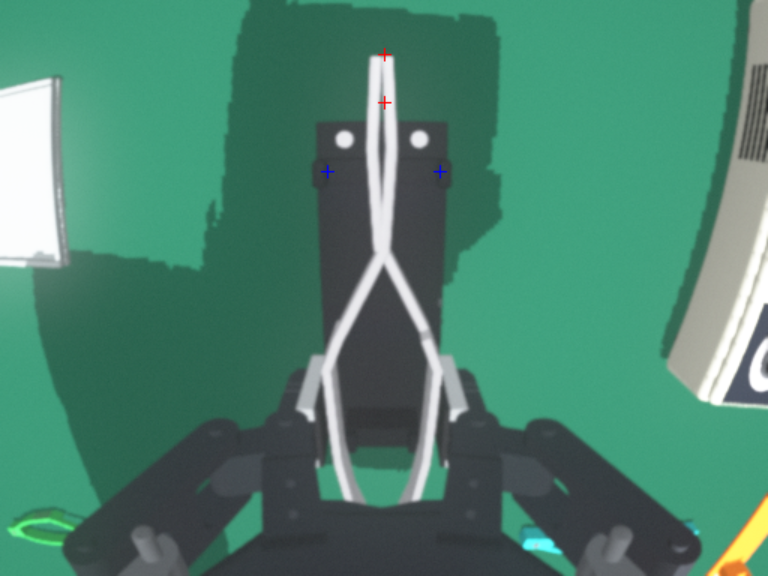

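The tweezers are aligned: jaw tip at (382,57), and the front-post lips on the blue marks at (327,172) and (440,172). I lower and release, check the result, then pull the knob.

```bash
python3 - <<'E'
from h import *
r.move_linear(at(SEAT[0],SEAT[1],.05),vel=.1)
for z in (.038,.0355,.034,.033):
    r.move_linear(at(SEAT[0],SEAT[1],z),vel=.03); F=np.mean([r.current_contact_force()[2] for _ in range(4)]); print(z,round(F,2))
    if F>4: break
for o in (.425,.44,.47,.6): r.set_gripper(o)
st('released')
r.move_linear(at(SEAT[0],SEAT[1],.06),vel=.08); r.move_linear(at(SEAT[0],SEAT[1],.17),vel=.2)
c,s=np.cos(SYAW),np.sin(SYAW)
T=tool(); d=shot('wrist','w8'); I=d['pixels'][:,:,::-1].copy()
for dx,dy in ((0,18),(0,-18),(-85,0),(107,0)):
    cv2.drawMarker(I,tuple(int(round(i)) for i in wproj([SEAT[0]+(dx*c-dy*s)/1000,SEAT[1]+(dx*s+dy*c)/1000,.04],d,T)),(0,0,255),0,8,1)
e=shot('side','d8')['pixels'][:,:,::-1]; 
m=np.hstack([cv2.resize(I[20:330,120:400],(420,465)),cv2.resize(e[190:236,216:284],(374,253)).copy() if 0 else cv2.resize(e[185:240,214:284],(370,465))])
cv2.imwrite('pics/m8.png',m); st()
E
```

```text
0.038 -0.75
0.0355 -0.7
0.034 -0.18
0.033 9.16
released t 32.3 tcp [0.489  0.0045 0.036 ] op 0.5969 ff 0.0 F [ 0.7 -0.1 -0.4]
 t 33.58 tcp [0.4882 0.0046 0.1715] op 0.6011 ff 0.0 F [ 0.3  0.8 -0.4]
```

View pics/m8.png

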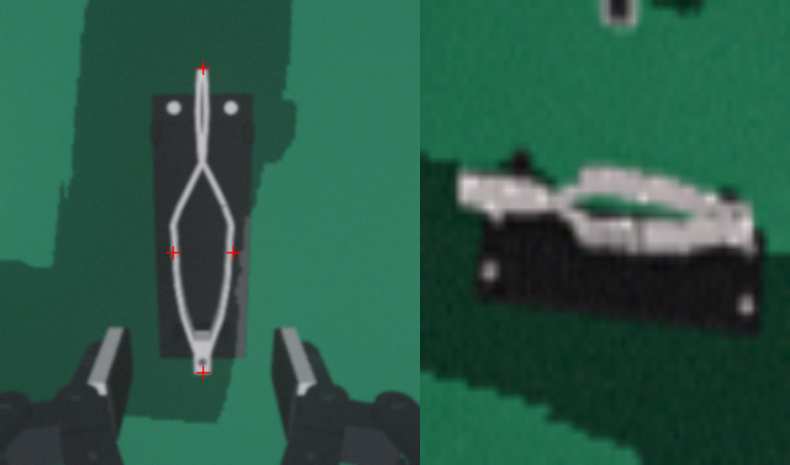

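The tweezers lie shut on both posts, with the marks matching the jaw end (203,68), the bows and the tail (203,372). Now the knob.

```bash
python3 - <<'E'
from h import *
K=[.4815,-.2225]; z=.084
r.move_linear(at(*K,.17),rot=quat(BYAW),vel=.2)
r.move_linear(at(*K,.12),vel=.15); r.move_linear(at(*K,z),vel=.06); st('at knob')
r.set_gripper(.2,35); st('gripped')
for dz in (.006,.011,.0135): r.move_linear(at(*K,z+dz),vel=.03); st(dz)
r.sleep(.3)
d=shot('side','d9'); p=cloud(d); M=(p[...,2]>.095)&(p[...,2]<.13)&(p[...,0]>.46)&(p[...,0]<.505)&(p[...,1]>-.245)&(p[...,1]<-.2); print('knob z',np.sort(p[M][:,2])[-5:] if M.any() else 0)
E
```

```text
at knob t 36.1 tcp [ 0.4816 -0.2226  0.0871] op 0.6005 ff 0.0 F [ 1.  -0.9  0.2]
gripped t 36.44 tcp [ 0.4816 -0.2238  0.0878] op 0.3081 ff 34.34 F [-4.  -8.   3.8]
0.006 t 36.79 tcp [ 0.4815 -0.2238  0.0932] op 0.3104 ff 34.72 F [ -0.6 -10.2  -5.6]
0.011 t 37.11 tcp [ 0.4815 -0.2237  0.0981] op 0.3082 ff 34.81 F [ -1.1 -10.3  -6.5]
0.0135 t 37.36 tcp [ 0.4815 -0.2237  0.1005] op 0.3082 ff 34.84 F [ -0.2 -10.6  -7.7]
knob z [0.11181721 0.11644922 0.12013041 0.12750041 0.12995958]
```

Spring force is 7.7 N at 13.5 mm, so the knob is out. Now return and release it.

```bash
python3 - <<'E'
from h import *
K=[.4815,-.2225]; z=.084
r.move_linear(at(*K,z),vel=.04); st('back')
r.set_gripper(.6); st(); r.move_linear(at(*K,.12),vel=.08); r.move_linear(at(*K,.25),vel=.2); r.sleep(.3); st('clear')
T=tool(); d=shot('wrist','w10'); e=shot('scene','s10')['pixels'][:,:,::-1]
cv2.imwrite('pics/m10.png',np.hstack([cv2.resize(d['pixels'][:,:,::-1],(450,338)),cv2.resize(e[150:320,110:420],(350,338))]))
p=cloud(dict(np.load('pics/s10.npz'))); M=(p[...,2]>.088)&(p[...,2]<.115)&(p[...,0]>.46)&(p[...,0]<.505)&(p[...,1]>-.245)&(p[...,1]<-.2); print('knobtop',M.sum(),p[M].mean(0))
E
```

```text
back t 38.19 tcp [ 0.4816 -0.2238  0.0878] op 0.3052 ff 35.79 F [-4.2 -8.8  4. ]
 t 38.56 tcp [ 0.4815 -0.2223  0.087 ] op 0.6022 ff 0.0 F [ 0.2  0.1 -0.1]
clear t 40.26 tcp [ 0.4813 -0.2224  0.2523] op 0.5994 ff 0.0 F [ 0.8 -0.5  0.1]
knobtop 57 [ 0.48240786 -0.22236957  0.0936944 ]
```

View pics/m10.png

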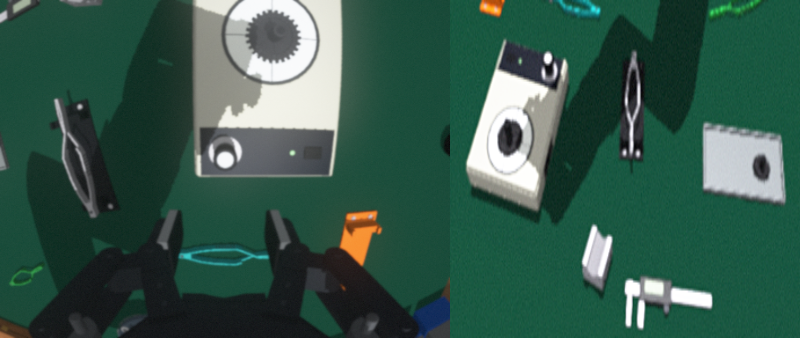

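The gear is in the middle of the glass (510,138), the tweezers are on their rest (632,100), the knob is down at its starting height, and the vee block, caliper and small gear have not moved.

```bash
python3 -c "
from h import *
print(r.hand_in()); st()"
```

```text
the job is handed in; nothing more can be done
None
the job is handed in; nothing more can be done
```

I handed the job in at about 40 s: the gear lies flat in the middle of the glass, the tweezers are shut on both posts of their rest, and the knob was pulled about 13.5 mm and is back at rest; the first lift drooped from too light a squeeze, so I lowered the gear to the tray and lifted again, and no verdict came back.

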